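# Hold a tacked plate square for welding

## Task

Pick up the aluminium square, stand its foot flat on the base plate and push it heel first into the middle of the corner, so that it brings the leaning tacked plate upright and both its faces touch: foot on the base plate, back against the upright plate. Keep it pressed down and into the corner, and finish while still gripping and holding it there. Do not push the plate well past square, and leave the other things alone.

Things in the scene. Friction and masses are not known exactly. Their poses are not given: they have to be found in the camera images.
- square: Loose aluminium square, 0.33 kg, standing on its foot. Foot 110 long (x 0 to -110), 44 wide (y), 12 thick; upright blade 40 (x 0 to -40) by 12 (y), top at z = 110. Origin: middle of the heel edge, on the underside. +x points out of the heel, away from the foot; z up. Blade back and heel end are one flat face at x = 0. Grip the blade across its 12 mm (y) near x = -20, z = 70 to 95
- blade_top (a point): Middle of the top end of the square's blade (x = -20, y = 0, z = 110 in the square's frame)
- base: Workpiece, fixed: bare steel base plate 10 thick, 170 wide (y), x = -145 to +55. Origin at table level below the middle of the corner line. +x points from the clear side, where the square goes, into the upright plate; z up. Square is home with its x along this x and its heel edge on the corner line. Blue clamp, 35 high, behind the plate at x = 9 to 59
- corner (a point): Middle of the inside corner, on top of the base plate (z = 10 in the base's frame): the corner line runs through it along the base's y; the front face of the upright plate starts there
- plate (a joint): Lean (rad) of the upright steel plate (150 wide along y, centred, 75 high, 8 thick) about the corner line: 0 = square, positive = leaning over the clear side (starts 0.06 to 0.16), negative = pushed back past square. The tacks are stiff: it stays where left, moves when pushed at its top with about 3 N. At its foot it stops the square's heel hard
- pipe_stub: Bystander: short dark pipe, 60 across, 55 high, standing; origin at the centre of its underside
- tin: Bystander: grey rod tin, 56 across, 100 high, standing; origin at the centre of its underside
- flat_bar: Bystander: steel flat bar 150 x 25 x 6, lying; origin at the centre of its underside
- hammer: Bystander: hammer about 240 long, lying, head to its +x
Mind the look-alikes: they are no part of the job. Leave any orange or purple look-alike of the square alone.

How it is judged:
By the outcome, as a careful person would: the job done as asked, in the order asked, and still so for the second after the job is handed in, while the arm keeps its last pose, push and grip.
It also fails if it takes over 54 s, if anything falls off the work surface, if the arm or the gripper's body presses on something with over 40 N, if the wrist force passes 120 N, or if a joint passes its speed limit or range.

## Robot

A 6-joint arm with a two-finger parallel gripper is mounted at the origin on the work surface. World frame = base frame: x ahead of the robot, y to its left, z up, the work surface at z = 0. Lengths are in m, angles in rad, forces in N, time in s.
With the tool pointing down it reaches from about 0.25 to 0.8 m from the base axis. Payload 3.9 kg.
Tool frame: the origin (TCP) lies at the very end of the fingers, on their centre line; the grasp point (between the pads) lies hold_point_z behind it (hold_point_z is the distance from the TCP to the grasp point, in m); z points along the fingers, y is the line along which they close (so a half turn about z gives the same grasp; the last joint's range is limited). The gripper opens to 85 mm and grips with 20 to 120 N. Pads are 22 mm wide; open, the fingers measure 114 mm over their backs; the gripper's body (76 mm by 85 mm) begins 54 mm behind the grasp point. The pads swing forward as they close: fully open they stand 13 mm farther back than shut.
Start: joints at [1.187, 0.26, -0.138, 1.173, 0, 1.571], TCP at [0.197, 0.487, 0.231] pointing down, gripper open.
Joint ranges: [-2.78, 2.78], [-0.83, 1.72], [-1.28, 1.37], [-1.9, 2.12], [-1.57, 1.48], [-3.14, 3.14]. Speed limits (rad/s): [2.57, 2.57, 3.14, 3.14, 3.14, 3.14].

## Interface

Orientations are given as a rotation vector (axis times angle).
In Python, from cell import observe, grab_frame, get_calibration, finish_job, hold_point_z gives the robot as it stands.
- The arm moves only by the shell command python3 -m crank 'ROWS'. ROWS is JSON, a list of rows, each an object with "dp": the shift along the tool's x, y, z in mm, a list of three; "turn": the turn about the tool's z in degrees; "grip": the opening, from 0 (shut) to 1 (fully open). In form: [{"dp": [tx, ty, tz], "turn": turn, "grip": grip}, ...]. A call has 1 to 12 rows; each row is the pose to reach, as a shift and turn from the pose commanded when the call began, along the tool's axes at that moment; what a row does not reach only later rows make up. A row lasts 1/8 s, in which the tool goes at most 62.5 mm and 10.7 degrees, less where a joint would pass 70% of its speed; a pose out of reach is approached as far as the arm can. A call with a gripper value outside its range is refused whole. The fingers move at their own pace and stop on an object; the grip force is fixed at half the most. Time passes only in rows, so rows that repeat a pose let the fingers close. It gives the time, the measured TCP pose, the force, the opening and the grip force at its end, in the units of the state.
- observe(): the state, without advancing time (a new reading comes with each control period).
- grab_frame(name): name is "scene" or "top" or "wrist"; returns the picture (480x640x3 uint8, red, green, blue); there is no depth.
- get_calibration(name): a dict with "intrinsics" (3x3 intrinsics, pixels), "extrinsics" (4x4, takes a point from world to camera coordinates). Camera axes: x right, y down, z forward; pixel columns grow to the right and rows downward; lengths in m; the calibration is good to about 2 mm. A picture is of the moment at which its call begins: read the wrist's pose just before it. get_calibration takes no time and is no camera call; for the wrist camera it gives the pose at the moment of the call.
- finish_job(): hands the job in; it is judged then, once.
The state is a dict: "time": time; "joint_pos": joint angles; "dq": joint speeds; "joint_torque": joint torques, N m; "tool_pos": TCP position; "tool_rot": TCP orientation; "wrist_force": force on the tool from outside, world axes, zero at the start; "moment": the same for the moment, N m; "gripper_width": finger opening in m; "grip_force": force on a finger pad.
Only numpy, scipy, OpenCV 4.12 (cv2) and the standard library are available. Lean on these libraries where they do the work, as an engineer would, in place of code of your own. Each camera call takes 0.05 s, during which the arm holds its last target. There are 200 camera calls.

## Working session

There is one attempt and no reset: what is moved stays moved. The work goes in short steps, Python scripts to look and compute and a shell command to move; the robot and the scene stay as the last step left them, time stands still between calls to the robot, and variables do not carry over. Pictures are saved under pics/ and viewed, at most 10 in all, crops included, and the job is handed in when it is done.

```bash
mkdir -p pics; ls; python3 - <<'E'
from cell import *
import cv2
for n in("scene","top"):
    cv2.imwrite(f"pics/{n}0.png",grab_frame(n)[:,:,::-1])
    c=get_calibration(n);print(n,c["intrinsics"],c["extrinsics"])
s=observe();print(s, hold_point_z)
E
```

```text
pics
scene [[595.22755117   0.         320.23108932]
 [  0.         595.22755117 239.9315584 ]
 [  0.           0.           1.        ]] [[-0.62970409  0.77658145 -0.0198498   0.34454375]
 [ 0.54554761  0.42388674 -0.72297845 -0.23580569]
 [-0.55303758 -0.4660915  -0.69058536  1.77673501]
 [ 0.          0.          0.          1.        ]]
top [[484.8097062    0.         321.35265445]
 [  0.         484.8097062  236.58060158]
 [  0.           0.           1.        ]] [[-1.13909229e-03 -9.99992661e-01 -3.65786247e-03  6.47487673e-03]
 [-9.96444741e-01  1.44317879e-03 -8.42365413e-02  5.69499301e-01]
 [ 8.42412020e-02  3.54890463e-03 -9.96439072e-01  1.42021107e+00]
 [ 0.00000000e+00  0.00000000e+00  0.00000000e+00  1.00000000e+00]]
{'time': 0.1, 'joint_pos': array([ 1.18699296e+00,  2.60605307e-01, -1.39225703e-01,  1.17271929e+00,
        1.42636174e-05,  1.57078260e+00]), 'dq': array([ 3.04790970e-04, -1.92546675e-03,  3.98853944e-03, -4.18541507e-06,
        1.40503156e-04, -8.91812582e-05]), 'joint_torque': array([ 1.53024494e-04, -4.06509912e+01,  2.54527438e+01,  1.00809796e-02,
        3.23818711e-05, -1.90930130e-06]), 'tool_pos': array([0.1963524 , 0.48623812, 0.23056041]), 'tool_rot': array([-5.99095602e-01, -3.08358424e+00,  2.69998785e-03]), 'wrist_force': array([-0.17561664,  0.87146769,  0.05004959]), 'moment': array([0.00351898, 0.03323858, 0.02004057]), 'grip_force': 0.0, 'gripper_width': 0.08527841610814624} 0.0187
```

View pics/scene0.png

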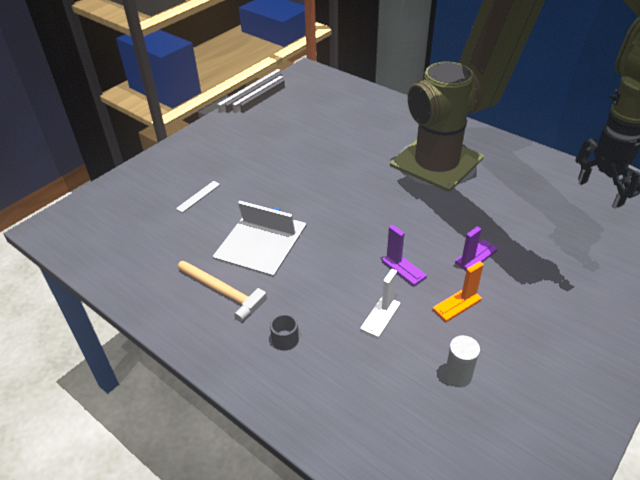

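View pics/top0.png

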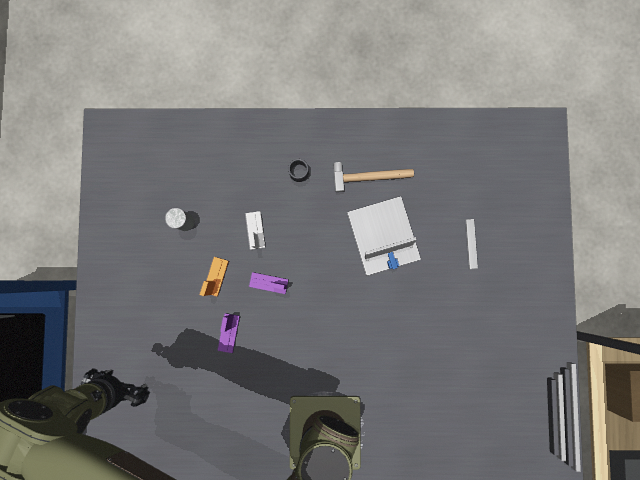

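The top view shows the aluminium square at about (256,230), with its heel toward the robot. The base plate is at about (385,237), with its upright near (390,252) and the clamp at (393,262). I'll enlarge both.

```bash
python3 - <<'E'
import cv2,numpy as np
t=cv2.imread("pics/top0.png");s=cv2.imread("pics/scene0.png")
R=lambda im,x,y,w,h,k:cv2.resize(im[y:y+h,x:x+w],None,fx=k,fy=k,interpolation=cv2.INTER_CUBIC)
a=R(t,235,200,50,60,8); b=R(t,340,190,90,90,6)  # 400x480, 540
cv2.imwrite("pics/c1.png",np.hstack([R(t,240,205,35,50,8),R(t,342,190,85,90,6)[:400]]) if 0 else R(t,240,205,32,50,12))
cv2.imwrite("pics/c2.png",R(t,342,192,84,86,6.9))
cv2.imwrite("pics/c3.png",np.hstack([R(s,205,195,110,85,4),R(s,350,260,60,85,4)]))
E
```

```text
(no output)
```

View pics/c1.png

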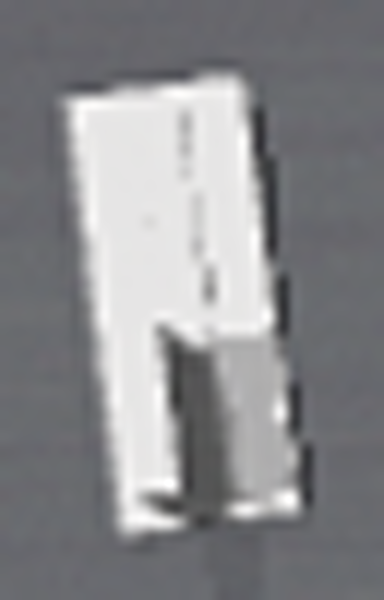

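View pics/c2.png

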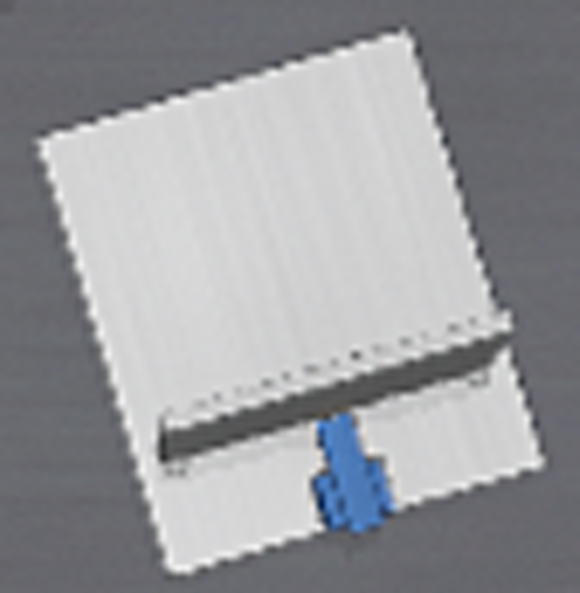

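View pics/c3.png

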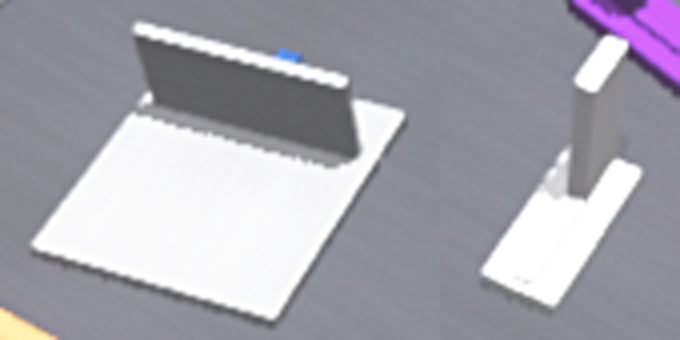

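```bash
cat > h.py <<'E'
import numpy as np,cv2
from cell import *
from scipy.optimize import least_squares
def proj(c,P):
    k=get_calibration(c) if isinstance(c,str) else c; p=(k["extrinsics"]@np.c_[P,np.ones(len(P))].T)[:3]; q=k["intrinsics"]@p; return (q[:2]/q[2]).T
def pose(v,P):
    c,s=np.cos(v[2]),np.sin(v[2]); P=np.asarray(P,float)
    return np.c_[v[0]+c*P[:,0]-s*P[:,1], v[1]+s*P[:,0]+c*P[:,1], P[:,2]]
def un(px,x0,y0,k): return (np.array(px,float)+.5)/k-.5+[x0,y0]
E
python3 - <<'E'
from h import *
K={n:get_calibration(n) for n in("top","scene")}
def fit(obs,v0):
    f=lambda v:np.concatenate([(proj(K[c],pose(v,P)*1)-u).ravel() for c,P,u in obs])
    r=least_squares(f,v0,loss="soft_l1");return r.x,np.round(f(r.x),1)
mm=lambda L:np.array(L)/1000.
sq=[("top",mm([[-110,-22,12],[-110,22,12],[0,-22,12],[0,22,12]]),un([[65,95],[240,75],[122,535],[300,513]],240,205,12)),
    ("scene",mm([[-110,-22,12],[-110,22,12],[0,-22,12]]),un([[115,306],[42,272],[200,170]],350,260,4))]
ba=[("top",mm([[-145,-85,10],[-145,85,10],[55,85,10],[55,-85,10]]),un([[42,142],[408,32],[543,465],[175,573]],342,192,6.9)),
    ("scene",mm([[-145,-85,10],[-145,85,10],[55,-85,10]]),un([[275,319],[33,247],[405,112]],205,195,4))]
s,rs=fit(sq,[.55,.18,3.1]);b,rb=fit(ba,[.5,-.1,2.9]);print(s,rs);print(b,rb)
for th in(.05,.08,.11,.14,.17):
    P=mm([[-75*np.sin(th),y,10+75*np.cos(th)] for y in(75,-75)]);print(th,(proj(K["scene"],pose(b,P))-[204.5,194.5])*4)
def toolR(): return cv2.Rodrigues(observe()["tool_rot"])[0]
R=toolR();print(R.round(3));p=observe()["tool_pos"]
g=pose(s,[[-.02,0,.08]])[0];print("grasp",g)
E
```

```text
[0.53723717 0.20112873 3.29332108] [-1.1  0.4 -1.2 -0.1 -0.7 -0.3 -1.  -0.7 -0.7 -1.2 -0.3 -0.6 -0.6 -0.8]
[ 0.53118256 -0.19179252  3.43549573] [-1.8 -0.2 -1.1 -0.5 -0.4 -0.1 -1.3  0.9 -0.6 -1.5 -1.3 -1.3 -0.6 -1.2]
0.05 [[134.50554421  18.83093596]
 [346.96249932  73.51401876]]
0.08 [[132.89317826  21.09872097]
 [345.50217941  75.89823523]]
0.11 [[131.29397835  23.44609064]
 [344.04852938  78.36270107]]
0.14 [[129.70957907  25.87090577]
 [342.60302586  80.90516065]]
0.17 [[128.14160681  28.37093072]
 [341.16714397  83.52325985]]
[[-0.927  0.374 -0.001]
 [ 0.374  0.927 -0.002]
 [ 0.    -0.002 -1.   ]]
grasp [0.5570074  0.20415167 0.08      ]
```

```bash
python3 -m crank '[{"dp":[-60,-17,0],"turn":-5,"grip":1},{"dp":[-110,-32,10],"turn":-10,"grip":1},{"dp":[-165,-48,15],"turn":-15,"grip":1},{"dp":[-220,-63,20],"turn":-20,"grip":1},{"dp":[-275,-79,25],"turn":-25,"grip":1},{"dp":[-330,-95,30],"turn":-30.7,"grip":1},{"dp":[-385,-111,30],"turn":-30.7,"grip":1},{"dp":[-440,-126.6,30],"turn":-30.7,"grip":1},{"dp":[-440,-126.6,30],"turn":-30.7,"grip":1},{"dp":[-440,-126.6,30],"turn":-30.7,"grip":1}]'
python3 - <<'E'
from h import *
c=get_calibration("wrist");im=grab_frame("wrist");cv2.imwrite("pics/w0.png",im[:,:,::-1])
v=[0.53723717,0.20112873,3.29332108]
print(proj(c,pose(v,np.array([[-40,-6,110],[-40,6,110],[0,6,110],[0,-6,110],[-110,-22,12],[-110,22,12],[0,22,12],[0,-22,12]])/1000.)).round(1))
s=observe();print(s["tool_pos"],cv2.Rodrigues(s["tool_rot"])[0].round(3),s["joint_pos"].round(2))
E
```

```text
time: 1.35
tool_pos: [0.5564, 0.2045, 0.2006]
tool_rot: [0.238, -3.131, 0.0]
wrist_force: [0.5, 0.4, 0.1]
gripper_width: 0.0855
grip_force: 0.0
[[333.8 278.6]
 [313.9 278.6]
 [313.4 214.7]
 [334.4 214.6]
 [348.7 305.5]
 [298.4 305.6]
 [295.8 181.2]
 [351.4 181.1]]
[0.55599308 0.20500744 0.20086114] [[-0.988 -0.152 -0.002]
 [-0.152  0.988 -0.   ]
 [ 0.002  0.    -1.   ]] [ 0.35  0.39 -0.03  1.16  0.    0.2 ]
```

View pics/w0.png

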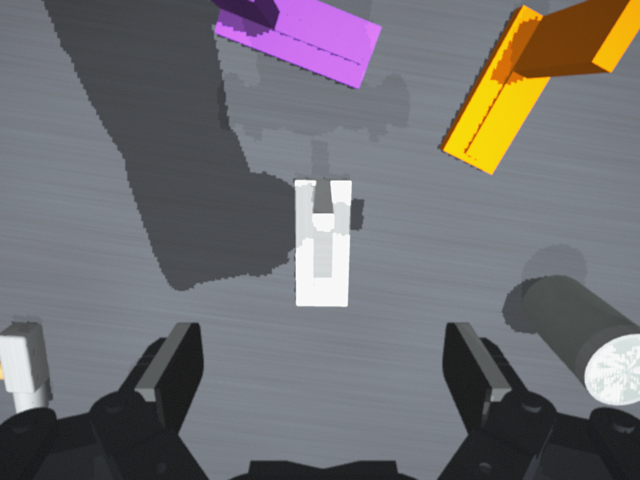

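The foot's corners are at (295,181), (351,180), (349,306) and (297,306). That matches the predicted pose within about 1 px, so I'll descend and grip.

```bash
python3 -m crank '[{"dp":[-1,-1,40],"turn":0,"grip":1},{"dp":[-1,-1,80],"turn":0,"grip":1},{"dp":[-1,-1,110],"turn":0,"grip":1},{"dp":[-1,-1,130],"turn":0,"grip":1},{"dp":[-1,-1,130],"turn":0,"grip":1},{"dp":[-1,-1,130],"turn":0,"grip":0},{"dp":[-1,-1,130],"turn":0,"grip":0},{"dp":[-1,-1,130],"turn":0,"grip":0},{"dp":[-1,-1,130],"turn":0,"grip":0},{"dp":[-1,-1,130],"turn":0,"grip":0},{"dp":[-1,-1,130],"turn":0,"grip":0},{"dp":[-1,-1,130],"turn":0,"grip":0}]'
```

```text
time: 2.9
tool_pos: [0.5586, 0.2039, 0.0718]
tool_rot: [-0.239, 3.132, 0.0]
wrist_force: [-0.4, -0.7, 5.6]
gripper_width: 0.0111
grip_force: 59.5
```

```bash
python3 -m crank '[{"dp":[0,0,-45],"turn":0,"grip":0},{"dp":[0,0,-90],"turn":0,"grip":0},{"dp":[1,-40,-90],"turn":-1,"grip":0},{"dp":[1,-90,-90],"turn":-2,"grip":0},{"dp":[2,-140,-90],"turn":-3,"grip":0},{"dp":[3,-190,-90],"turn":-4,"grip":0},{"dp":[4,-240,-90],"turn":-5,"grip":0},{"dp":[5,-290,-90],"turn":-6,"grip":0},{"dp":[5,-335,-90],"turn":-7,"grip":0},{"dp":[5,-376,-90],"turn":-8.2,"grip":0},{"dp":[5,-376,-90],"turn":-8.2,"grip":0},{"dp":[5,-376,-90],"turn":-8.2,"grip":0}]'
cat > w.py <<'E'
import sys
from h import *
c=get_calibration("wrist");im=grab_frame("wrist");cv2.imwrite(f"pics/{sys.argv[1]}.png",im[:,:,::-1])
v=[0.53118256,-0.19179252,3.43549573]
print("base pred",proj(c,pose(v,np.array([[-145,-85,10],[-145,85,10],[55,85,10],[55,-85,10],[0,-75,10],[0,75,10]])/1000.)).round(1).tolist())
s=observe();R=cv2.Rodrigues(s["tool_rot"])[0];p=s["tool_pos"]
P=np.array([[21.5,y,(p[2]*0+18.7+88)] for y in(-22,22)])/1000. # heel underside rel. TCP, tool frame, see below
P[:,2]=.088-.0187; print("heel pred",proj(c,p+P@R.T).round(1).tolist())
d=p-[v[0],v[1],0];C,S=np.cos(v[2]),np.sin(v[2])
print("tcp in base",(C*d[0]+S*d[1]).round(4),(-S*d[0]+C*d[1]).round(4),p[2].round(4),"yaw",np.arctan2(R[1,0],R[0,0])%6.2832,"R2",R[2].round(4),s["wrist_force"].round(1),s["gripper_width"])
E
python3 w.py w1
```

```text
time: 4.4
tool_pos: [0.6092, -0.1682, 0.1599]
tool_rot: [0.461, -3.105, -0.003]
wrist_force: [0.2, 0.5, -4.0]
gripper_width: 0.0112
grip_force: 59.8
base pred [[434.1, 298.2], [212.9, 298.3], [185.7, 5.4], [461.9, 5.6], [437.8, 99.6], [209.6, 99.5]]
heel pred [[283.1, 222.9], [367.3, 222.8]]
tcp in base -0.0818 -0.0004 0.1602 yaw 3.437144096485808 R2 [ 0.002   0.0018 -1.    ] [ 0.8  0.1 -3.6] 0.01145413145577233
```

View pics/w1.png

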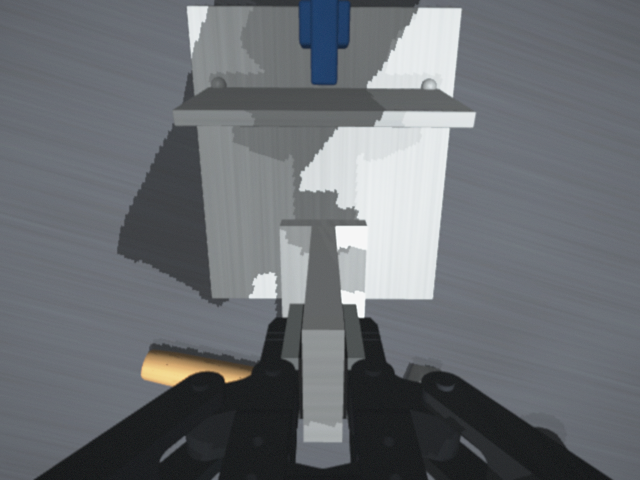

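The base corners at (188,6), (462,8), (434,298) and (211,297) and the heel at (280,223)–(366,222) match the prediction within about 2 px. The square is aligned and centred, so I'll lower it onto the base.

```bash
python3 -m crank '[{"dp":[0,0,30],"turn":0,"grip":0},{"dp":[0,0,55],"turn":0,"grip":0},{"dp":[0,0,70],"turn":0,"grip":0},{"dp":[0,0,74],"turn":0,"grip":0},{"dp":[0,0,76],"turn":0,"grip":0},{"dp":[0,0,76],"turn":0,"grip":0},{"dp":[0,0,76],"turn":0,"grip":0}]'
python3 -m crank '[{"dp":[0,0,1],"turn":0,"grip":0},{"dp":[0,0,2],"turn":0,"grip":0},{"dp":[0,0,2],"turn":0,"grip":0}]'
```

```text
time: 5.32
tool_pos: [0.6109, -0.1688, 0.0862]
tool_rot: [-0.462, 3.106, -0.001]
wrist_force: [-0.7, -0.2, -2.9]
gripper_width: 0.0115
grip_force: 59.6
time: 5.7
tool_pos: [0.6102, -0.1686, 0.0832]
tool_rot: [0.462, -3.107, -0.0]
wrist_force: [-0.3, 0.3, -3.3]
gripper_width: 0.0114
grip_force: 59.6
```

```bash
python3 -m crank '[{"dp":[0,0,1],"turn":0,"grip":0},{"dp":[0,0,1.5],"turn":0,"grip":0},{"dp":[0,0,1.5],"turn":0,"grip":0}]'
python3 -m crank '[{"dp":[0,0,1],"turn":0,"grip":0},{"dp":[0,0,1.5],"turn":0,"grip":0},{"dp":[0,0,1.5],"turn":0,"grip":0}]'
```

```text
time: 6.08
tool_pos: [0.6103, -0.1686, 0.0819]
tool_rot: [0.462, -3.107, 0.0]
wrist_force: [-0.5, -0.5, -2.7]
gripper_width: 0.0112
grip_force: 60.0
time: 6.45
tool_pos: [0.6102, -0.1686, 0.0818]
tool_rot: [-0.462, 3.107, -0.0]
wrist_force: [-5.0, 1.2, 6.8]
gripper_width: 0.0111
grip_force: 61.2
```

```bash
python3 -m crank '[{"dp":[8,0,0],"turn":0,"grip":0},{"dp":[16,0,0],"turn":0,"grip":0},{"dp":[24,0,0],"turn":0,"grip":0},{"dp":[32,0,0],"turn":0,"grip":0},{"dp":[40,0,0],"turn":0,"grip":0},{"dp":[40,0,0],"turn":0,"grip":0},{"dp":[40,0,0],"turn":0,"grip":0}]'; python3 w.py w2
```

```text
time: 7.32
tool_pos: [0.5724, -0.1813, 0.0818]
tool_rot: [-0.461, 3.106, -0.004]
wrist_force: [0.5, -0.4, 9.1]
gripper_width: 0.0111
grip_force: 61.7
base pred [[463.8, 411.3], [191.4, 410.7], [148.4, 65.2], [510.5, 65.2], [475.3, 181.2], [182.3, 181.0]]
heel pred [[282.4, 222.0], [366.6, 222.0]]
tcp in base -0.0425 0.0019 0.0818 yaw 3.4360989578945067 R2 [-0.0013 -0.0025 -1.    ] [ 0.9 -1.3  9.3] 0.011262945736681379
```

View pics/w2.png

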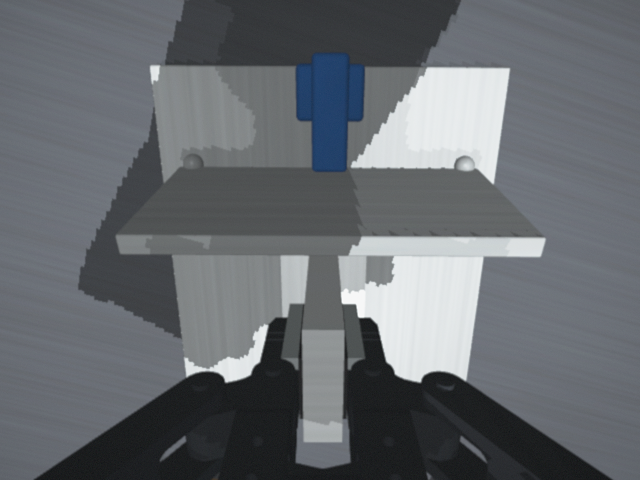

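The base corners are at (150,66) and (510,68) and the plate's top edge spans (116..545, 255). The blade is at about column 323 against a plate centre of 330, so it sits about 2.5 mm to +y. I'll correct that while advancing.

```bash
python3 -m crank '[{"dp":[2,1.5,0],"turn":0,"grip":0},{"dp":[4,2.5,0],"turn":0,"grip":0},{"dp":[6,2.5,0],"turn":0,"grip":0},{"dp":[8,2.5,0],"turn":0,"grip":0},{"dp":[10,2.5,0],"turn":0,"grip":0},{"dp":[12,2.5,0],"turn":0,"grip":0},{"dp":[14,2.5,0],"turn":0,"grip":0},{"dp":[14,2.5,0],"turn":0,"grip":0}]'; python3 w.py w3; python3 -m crank '[{"dp":[1,0,0],"turn":0,"grip":0},{"dp":[2,0,0],"turn":0,"grip":0},{"dp":[3,0,0],"turn":0,"grip":0},{"dp":[4,0,0],"turn":0,"grip":0},{"dp":[4,0,0],"turn":0,"grip":0}]'; python3 w.py w4
```

```text
time: 8.38
tool_pos: [0.5612, -0.1822, 0.0819]
tool_rot: [-0.461, 3.1, -0.002]
wrist_force: [6.0, 1.1, 5.2]
gripper_width: 0.0109
grip_force: 61.1
base pred [[457.6, 424.1], [189.5, 423.3], [146.2, 89.0], [502.6, 89.4], [468.3, 201.6], [179.9, 201.1]]
heel pred [[282.4, 221.9], [366.6, 221.9]]
tcp in base -0.0315 -0.0005 0.0819 yaw 3.4370233872419766 R2 [-0.0068 -0.0022 -1.    ] [6.  0.7 6.1] 0.011468584492774462
time: 9.05
tool_pos: [0.5573, -0.1833, 0.0819]
tool_rot: [-0.462, 3.1, -0.002]
wrist_force: [5.9, 1.7, 5.9]
gripper_width: 0.0114
grip_force: 61.2
base pred [[456.8, 429.2], [190.0, 428.3], [147.2, 97.8], [501.3, 98.3], [467.3, 209.1], [180.6, 208.5]]
heel pred [[282.4, 221.9], [366.6, 221.9]]
tcp in base -0.0275 -0.0005 0.0819 yaw 3.437129077743981 R2 [-0.0067 -0.0021 -1.    ] [5.7 1.5 5.5] 0.011465755561074353
```

```bash
python3 -m crank '[{"dp":[1,0,0.3],"turn":0,"grip":0},{"dp":[2,0,0.6],"turn":0,"grip":0},{"dp":[3,0,0.6],"turn":0,"grip":0},{"dp":[4,0,0.6],"turn":0,"grip":0},{"dp":[4,0,0.6],"turn":0,"grip":0}]'; python3 -m crank '[{"dp":[0.7,0,0],"turn":0,"grip":0},{"dp":[1.4,0,0],"turn":0,"grip":0},{"dp":[1.4,0,0],"turn":0,"grip":0}]'; python3 w.py w5
```

```text
time: 9.72
tool_pos: [0.5547, -0.1842, 0.082]
tool_rot: [-0.462, 3.098, -0.001]
wrist_force: [6.9, 2.4, 7.7]
gripper_width: 0.011
grip_force: 61.4
time: 10.1
tool_pos: [0.5534, -0.1846, 0.082]
tool_rot: [-0.462, 3.098, -0.002]
wrist_force: [7.7, 2.0, 8.1]
gripper_width: 0.0114
grip_force: 61.4
base pred [[456.1, 433.7], [191.0, 432.7], [148.6, 106.4], [500.6, 107.0], [466.7, 216.4], [181.7, 215.7]]
heel pred [[282.5, 221.9], [366.6, 221.9]]
tcp in base -0.0233 -0.0004 0.0819 yaw 3.4374624800112317 R2 [-0.0093 -0.0023 -1.    ] [6.9 2.9 8.2] 0.011357730733007741
```

View pics/w5.png

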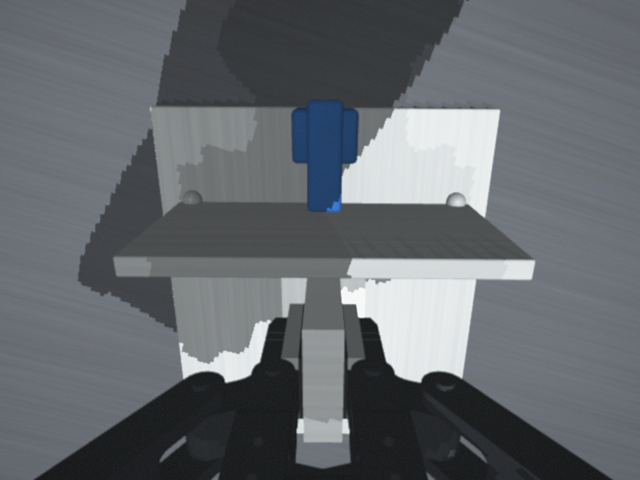

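The base corners at (152,107) and (500,109) and the plate's midpoint at column 324 against the blade at 323 show the square is centred. It has tipped about 0.5° heel-down, so I'll press down harder before closing the last few millimetres.

```bash
python3 -m crank '[{"dp":[0,0,1],"turn":0,"grip":0},{"dp":[0,0,2],"turn":0,"grip":0},{"dp":[0,0,2],"turn":0,"grip":0}]'; python3 w.py w6;  python3 -m crank '[{"dp":[0.5,0,0.5],"turn":0,"grip":0},{"dp":[1,0,1],"turn":0,"grip":0},{"dp":[1,0,1],"turn":0,"grip":0}]'; python3 w.py w7; python3 -c "
from cell import observe;print(observe()['moment'])"
```

```text
time: 10.52
tool_pos: [0.5536, -0.1847, 0.0819]
tool_rot: [-0.461, 3.097, -0.002]
wrist_force: [4.3, 3.7, 19.3]
gripper_width: 0.0113
grip_force: 63.3
base pred [[456.4, 433.3], [191.2, 432.3], [148.7, 105.8], [501.1, 106.4], [467.1, 216.0], [181.9, 215.2]]
heel pred [[282.4, 221.9], [366.6, 221.9]]
tcp in base -0.0235 -0.0003 0.0819 yaw 3.437458040188169 R2 [-0.0105 -0.003  -0.9999] [ 4.6  3.9 19.1] 0.01106507445397011
time: 10.95
tool_pos: [0.5535, -0.1847, 0.0819]
tool_rot: [-0.461, 3.094, -0.002]
wrist_force: [4.2, 5.8, 23.4]
gripper_width: 0.0112
grip_force: 63.7
base pred [[456.3, 432.9], [191.3, 431.8], [148.6, 105.6], [501.4, 106.3], [467.2, 215.9], [181.9, 215.1]]
heel pred [[282.4, 222.0], [366.6, 222.0]]
tcp in base -0.0235 -0.0003 0.0819 yaw 3.4376922585921283 R2 [-0.0128 -0.0033 -0.9999] [ 3.8  5.5 23.9] 0.011353216446996323
[ 1.23616568 -0.719229   -0.00554485]
```

```bash
cat > m.py <<'E'
import sys
from h import *
def edge(n,cols,r0,r1):
    g=cv2.GaussianBlur(cv2.imread(f"pics/{n}.png",0).astype(np.float32),(3,3),0)[:,cols[0]:cols[1]].mean(1)
    d=np.diff(g)[r0:r1]; L=[]
    for i in range(1,len(d)-1):
        a=abs(d)
        if a[i]>3 and a[i]>=a[i-1] and a[i]>a[i+1]:
            L.append((round(r0+i+.5+(a[i-1]-a[i+1])/2/(a[i-1]-2*a[i]+a[i+1]),1) if 1 else 0,round(float(d[i]),0)))
    return L
for n in sys.argv[1:]:
    print(n,"blade",edge(n,(312,334),320,345),edge(n,(312,334),415,455),"plate",edge(n,(200,250),250,300),edge(n,(390,440),240,300),"rear",edge(n,(420,480),60,125),edge(n,(190,240),60,125))
E
python3 m.py w1 w2 w5 w7
python3 - <<'E'
from h import *
c=get_calibration("wrist");v=[0.53118256,-0.19179252,3.43549573]
for th in(-.02,0,.02,.04):
    s,k=np.sin(th),np.cos(th)
    P=[[-75*s,-40,10+75*k],[-75*s,40,10+75*k],[8*k-75*s,-40,10+75*k+8*s],[8*k-75*s,40,10+75*k+8*s],[55,-60,10],[55,50,10]]
    print(th,proj(c,pose(v,np.array(P)/1000)).round(1).tolist())
E
```

```text
w1 blade [(np.float32(329.4), 18.0)] [(np.float32(422.8), 6.0), (np.float32(441.7), -22.0)] plate [(np.float32(297.7), -11.0)] [(np.float32(298.8), -35.0)] rear [(np.float32(78.5), -5.0), (np.float32(88.9), -11.0), (np.float32(93.6), -4.0), (np.float32(95.0), -4.0), (np.float32(111.2), 40.0)] [(np.float32(72.5), -4.0), (np.float32(87.0), -7.0), (np.float32(109.6), 19.0)]
w2 blade [(np.float32(329.5), 18.0)] [(np.float32(422.6), 7.0), (np.float32(441.8), -22.0)] plate [(np.float32(254.8), 11.0)] [(np.float32(253.6), -4.0), (np.float32(256.3), 10.0)] rear [(np.float32(67.0), 37.0)] [(np.float32(65.4), 22.0)]
w5 blade [(np.float32(329.4), 18.0)] [(np.float32(420.8), 7.0), (np.float32(441.8), -23.0)] plate [(np.float32(256.9), 11.0), (np.float32(277.3), 9.0)] [(np.float32(258.5), 43.0), (np.float32(278.9), 9.0)] rear [(np.float32(105.4), -5.0), (np.float32(108.6), 52.0)] [(np.float32(106.5), 24.0)]
w7 blade [(np.float32(329.5), 20.0)] [(np.float32(421.1), 7.0), (np.float32(441.9), -21.0)] plate [(np.float32(256.8), 12.0), (np.float32(277.0), 9.0)] [(np.float32(258.5), 43.0), (np.float32(278.9), 9.0)] rear [(np.float32(104.5), -5.0), (np.float32(107.8), 48.0)] [(np.float32(105.6), 24.0)]
-0.02 [[436.4, 271.9], [212.9, 271.1], [438.4, 250.9], [211.0, 250.1], [449.5, 106.2], [221.1, 105.7]]
0 [[436.0, 275.7], [213.2, 275.0], [438.1, 255.0], [211.3, 254.3], [449.5, 106.2], [221.1, 105.7]]
0.02 [[435.6, 279.5], [213.6, 278.7], [437.8, 259.1], [211.5, 258.4], [449.5, 106.2], [221.1, 105.7]]
0.04 [[435.2, 283.2], [214.0, 282.5], [437.5, 263.1], [211.8, 262.4], [449.5, 106.2], [221.1, 105.7]]
```

```bash
python3 -m crank '[{"dp":[0,0,-3],"turn":0,"grip":0},{"dp":[-3,0,-3],"turn":0,"grip":0},{"dp":[-6,0,-3],"turn":0,"grip":0},{"dp":[-6,0,-3],"turn":0,"grip":0}]'; python3 w.py a1|tail -1;  python3 -m crank '[{"dp":[0,0,2],"turn":0,"grip":0},{"dp":[0,0,4],"turn":0,"grip":0},{"dp":[0,0,6],"turn":0,"grip":0},{"dp":[0,0,6],"turn":0,"grip":0}]'; python3 w.py a2|tail -1; python3 m.py a1 a2
```

```text
time: 11.5
tool_pos: [0.5527, -0.1849, 0.0817]
tool_rot: [0.46, -3.107, 0.006]
wrist_force: [-4.4, -2.6, 16.2]
gripper_width: 0.0114
grip_force: 62.6
tcp in base -0.0226 -0.0004 0.0817 yaw 3.435663452704798 R2 [ 0.0015 -0.0034 -1.    ] [-4.2 -1.9 16.2] 0.010975812298287441
time: 12.05
tool_pos: [0.5528, -0.185, 0.0817]
tool_rot: [-0.46, 3.105, -0.008]
wrist_force: [-15.1, 0.9, 49.9]
gripper_width: 0.011
grip_force: 67.7
tcp in base -0.0227 -0.0003 0.0817 yaw 3.4355445226058263 R2 [-0.0016 -0.0051 -1.    ] [-15.    0.7  52.4] 0.011708983003172505
a1 blade [(np.float32(329.3), 18.0)] [(np.float32(422.8), 7.0), (np.float32(441.8), -23.0)] plate [(np.float32(253.6), 12.0), (np.float32(274.3), 9.0)] [(np.float32(254.9), 42.0), (np.float32(275.9), 7.0)] rear [(np.float32(108.4), -5.0), (np.float32(111.7), 51.0)] [(np.float32(109.9), 22.0)]
a2 blade [(np.float32(329.5), 19.0)] [(np.float32(423.1), 6.0), (np.float32(441.8), -23.0)] plate [(np.float32(253.6), 12.0), (np.float32(274.1), 9.0)] [(np.float32(254.9), 42.0), (np.float32(275.9), 7.0), (np.float32(283.4), 4.0)] rear [(np.float32(107.6), -4.0), (np.float32(110.9), 45.0)] [(np.float32(109.4), 24.0)]
```

```bash
python3 - <<'E'
from h import *
c=get_calibration("wrist")
# a2 obs rows: cols ~450 / ~215 rear; plate front/back edges at cols 415,225
from scipy.optimize import least_squares
def model(q):
    v=[0.53118256+np.cos(3.4355)*q[0],-0.19179252+np.sin(3.4355)*q[0],3.43549573+q[2]];s,k=np.sin(q[1]),np.cos(q[1])
    P=[[-75*s,-32,10+75*k],[-75*s,34,10+75*k],[8*k-75*s,-32,10+75*k+8*s],[8*k-75*s,34,10+75*k+8*s],[55,-60,10],[55,52,10]]
    return proj(c,pose(v,np.array(P)/1000))[:,1]
o=np.array([275.9,274.1,254.9,253.6,110.9,109.4])
r=least_squares(lambda q:model(q)-o,[0,0,0],x_scale=[.001,.01,.01]);print(r.x,r.fun.round(2))
E
```

```text
[-0.00034301 -0.01562218 -0.00653381] [-0.07  0.23  0.02 -0.17  0.04 -0.04]
```

```bash
python3 -m crank '[{"dp":[1,0,-0.5],"turn":0,"grip":0},{"dp":[2,0,-1],"turn":0,"grip":0},{"dp":[3,0,-2],"turn":0,"grip":0},{"dp":[4,0,-2],"turn":0,"grip":0},{"dp":[4,0,-2],"turn":0,"grip":0}]'; python3 w.py a3|tail -1;  python3 -m crank '[{"dp":[1,0,0],"turn":0,"grip":0},{"dp":[2,0,0],"turn":0,"grip":0},{"dp":[2,0,0],"turn":0,"grip":0}]'; python3 w.py a4|tail -1; python3 m.py a3 a4
```

```text
time: 12.72
tool_pos: [0.5527, -0.185, 0.0817]
tool_rot: [-0.461, 3.099, -0.005]
wrist_force: [-2.4, 3.1, 33.2]
gripper_width: 0.0113
grip_force: 65.0
tcp in base -0.0226 -0.0002 0.0817 yaw 3.436805453335452 R2 [-0.0076 -0.0042 -1.    ] [-3.1  4.  32.9] 0.011127959766811534
time: 13.15
tool_pos: [0.5523, -0.1851, 0.0818]
tool_rot: [-0.461, 3.096, -0.004]
wrist_force: [0.2, 5.0, 31.1]
gripper_width: 0.0113
grip_force: 64.8
tcp in base -0.0222 -0.0002 0.0818 yaw 3.4371913071048406 R2 [-0.0106 -0.0039 -0.9999] [ 1.1  4.6 31.5] 0.011292476354579091
a3 blade [(np.float32(330.0), 16.0)] [(np.float32(422.0), 7.0), (np.float32(441.8), -23.0)] plate [(np.float32(253.9), 12.0), (np.float32(274.6), 9.0)] [(np.float32(255.5), 45.0), (np.float32(276.3), 7.0)] rear [(np.float32(107.5), -5.0), (np.float32(110.5), 52.0)] [(np.float32(108.5), 24.0)]
a4 blade [(np.float32(329.8), 18.0)] [(np.float32(421.1), 7.0), (np.float32(441.8), -22.0)] plate [(np.float32(254.9), 11.0), (np.float32(275.6), 9.0)] [(np.float32(256.6), 45.0), (np.float32(277.5), 8.0)] rear [(np.float32(107.5), -5.0), (np.float32(110.8), 48.0)] [(np.float32(108.7), 23.0)]
```

```bash
python3 -m crank '[{"dp":[0,0,-1.5],"turn":0,"grip":0},{"dp":[0,0,-3],"turn":0,"grip":0},{"dp":[0,0,-4.5],"turn":0,"grip":0},{"dp":[0,0,-4.5],"turn":0,"grip":0}]'; python3 w.py a5|tail -1; python3 m.py a5; python3 - <<'E'
from h import *
R=lambda im,x,y,w,h,k:cv2.resize(im[y:y+h,x:x+w],None,fx=k,fy=k,interpolation=cv2.INTER_CUBIC)
s=grab_frame("scene")[:,:,::-1];w=cv2.imread("pics/a5.png");cv2.imwrite("pics/s5.png",s)
cv2.imwrite("pics/v5.png",np.hstack([R(s,210,180,100,100,4.2)[:420],R(w,235,245,180,210,2)[:420]]))
E
```

```text
time: 13.7
tool_pos: [0.5518, -0.1852, 0.0819]
tool_rot: [-0.461, 3.099, -0.002]
wrist_force: [7.3, 2.2, 5.2]
gripper_width: 0.0111
grip_force: 61.1
tcp in base -0.0216 -0.0004 0.0819 yaw 3.437020386956058 R2 [-0.0079 -0.0024 -1.    ] [6.7 1.9 5.8] 0.011206881501355903
a5 blade [(np.float32(329.1), 17.0)] [(np.float32(422.2), 7.0), (np.float32(441.8), -23.0)] plate [(np.float32(256.2), 12.0), (np.float32(276.7), 9.0)] [(np.float32(257.7), 44.0), (np.float32(278.5), 8.0)] rear [(np.float32(109.5), -6.0), (np.float32(112.5), 52.0)] [(np.float32(110.5), 24.0)]
```

View pics/v5.png

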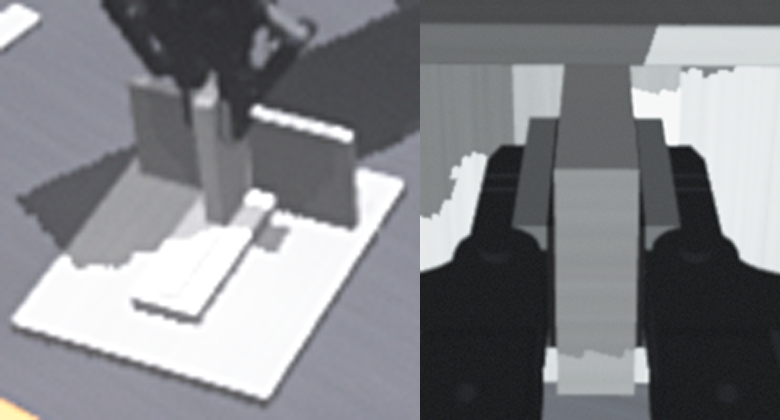

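The scene crop shows the square in the middle of the plate with its foot on the base, and the wrist crop shows the blade's back at the plate's top edge. Next I'll fit the lean numerically.

```bash
cat > lean.py <<'E'
import sys
from h import *
# args: front rows (col415, col225), back rows, rear rows
o=np.array([float(x) for x in sys.argv[1:7]]);c=get_calibration("wrist")
def model(q):
    v=[0.53118256+np.cos(3.4355)*q[0],-0.19179252+np.sin(3.4355)*q[0],3.43549573+q[2]];s,k=np.sin(q[1]),np.cos(q[1])
    P=[[-75*s,-32,10+75*k],[-75*s,34,10+75*k],[8*k-75*s,-32,10+75*k+8*s],[8*k-75*s,34,10+75*k+8*s],[55,-60,10],[55,52,10]]
    return proj(c,pose(v,np.array(P)/1000))[:,1]
r=least_squares(lambda q:model(q)-o,[0,0,0],x_scale=[.001,.01,.01]);print("dx,lean,yaw",r.x,r.fun.round(2))
E
python3 lean.py 278.5 276.7 257.7 256.2 112.5 110.5
python3 -m crank '[{"dp":[0.5,0,0],"turn":0,"grip":0},{"dp":[1,0,0],"turn":0,"grip":0},{"dp":[1,0,0],"turn":0,"grip":0}]'; python3 w.py a6|tail -1; python3 m.py a6
```

```text
dx,lean,yaw [-0.00036584 -0.0156866  -0.00707546] [-0.05  0.14  0.03 -0.11  0.01 -0.02]
time: 14.18
tool_pos: [0.5516, -0.1852, 0.082]
tool_rot: [-0.461, 3.098, -0.001]
wrist_force: [8.3, 2.0, 4.1]
gripper_width: 0.0113
grip_force: 60.9
tcp in base -0.0214 -0.0003 0.082 yaw 3.4371348464184086 R2 [-0.0094 -0.0023 -1.    ] [7.8 2.1 4.5] 0.011170958642244723
a6 blade [(np.float32(329.1), 17.0)] [(np.float32(420.8), 7.0), (np.float32(441.8), -23.0)] plate [(np.float32(256.7), 12.0), (np.float32(277.0), 8.0)] [(np.float32(258.2), 42.0), (np.float32(278.9), 8.0)] rear [(np.float32(109.4), -6.0), (np.float32(112.6), 52.0)] [(np.float32(110.5), 24.0)]
```

```bash
python3 -m crank '[{"dp":[-0.7,0,0.3],"turn":0,"grip":0},{"dp":[-1.5,0,0.7],"turn":0,"grip":0},{"dp":[-2,0,0.7],"turn":0,"grip":0},{"dp":[-2,0,0.7],"turn":0,"grip":0}]'; python3 w.py a7|tail -1; python3 m.py a7
```

```text
time: 14.72
tool_pos: [0.5521, -0.1851, 0.0819]
tool_rot: [-0.461, 3.1, -0.003]
wrist_force: [4.8, 1.7, 11.2]
gripper_width: 0.0111
grip_force: 62.0
tcp in base -0.022 -0.0003 0.0818 yaw 3.4369600689348565 R2 [-0.0068 -0.0028 -1.    ] [ 5.   2.1 10.7] 0.011164063122963194
a7 blade [(np.float32(329.4), 18.0)] [(np.float32(421.9), 8.0), (np.float32(441.8), -23.0)] plate [(np.float32(255.3), 12.0), (np.float32(275.8), 9.0)] [(np.float32(256.7), 44.0), (np.float32(277.6), 9.0)] rear [(np.float32(108.4), -5.0), (np.float32(111.8), 49.0)] [(np.float32(109.7), 23.0)]
```

```bash
python3 -m crank '[{"dp":[0.6,0,0],"turn":0,"grip":0},{"dp":[1.2,0,0],"turn":0,"grip":0},{"dp":[1.2,0,0],"turn":0,"grip":0},{"dp":[1.2,0,0],"turn":0,"grip":0}]'; python3 w.py a8|tail -1; python3 m.py a8
```

```text
time: 15.28
tool_pos: [0.5518, -0.1852, 0.0819]
tool_rot: [-0.461, 3.099, -0.002]
wrist_force: [6.7, 2.5, 9.0]
gripper_width: 0.0118
grip_force: 61.7
tcp in base -0.0217 -0.0003 0.0819 yaw 3.437103968648025 R2 [-0.0087 -0.0026 -1.    ] [5.7 2.7 9.5] 0.011180799849768445
a8 blade [(np.float32(329.4), 18.0)] [(np.float32(421.2), 7.0), (np.float32(441.8), -23.0)] plate [(np.float32(256.0), 11.0), (np.float32(276.6), 9.0)] [(np.float32(257.6), 45.0), (np.float32(278.3), 8.0)] rear [(np.float32(112.3), 49.0)] [(np.float32(110.3), 22.0)]
```

```bash
python3 -c "
from cell import *
print(finish_job())"
```

```text
the job is handed in; nothing more can be done
None
```

I handed the job in at about 15 s with the square still gripped and centred in the corner, held with roughly 7 N forward and 12 N down. It isn't perfectly flush: I estimate it tips about 0.5° heel-down (so the toe may sit up to 1 mm off the base), its back is within about 0.2 mm of the plate's top edge, and the plate is about 0.6–0.9° past square; I kept the arm clear of the other objects.

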